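# Line up the calibrator bottles by shade

## Robot

A 6-joint arm with a two-finger parallel gripper is mounted at the origin on the work surface. World frame = base frame: x ahead of the robot, y to its left, z up, the work surface at z = 0. Lengths are in mm, angles in degrees, forces in N, time in s.
With the tool pointing down it reaches from about 300 to 850 mm from the base axis. Payload 4.2 kg.
Tool frame: the origin (TCP) lies midway between the tips of the shut fingers; the grasp point (between the pads) lies 19 mm behind it; z points along the fingers, y is the line along which they close (so a half turn about z gives the same grasp; the last joint's range is limited). The gripper opens to 91 mm and grips with 3 to 60 N. Pads are 32 mm wide; open, the fingers measure 118 mm over their backs; the gripper's body (76 mm by 178 mm) begins 60 mm behind the grasp point.
Start: joints at [-70.359, 18.312, 89.639, -0, 72.044, -1.146], TCP at [204.068, -537.587, 213.976] pointing down, gripper open.
Joint ranges: [-177.97, 177.97], [-48.28, 115.42], [12.27, 149.76], [-77.06, 257.06], [2.81, 150.46], [-146.56, 146.56]. Speed limits (degrees/s): [147.25, 147.25, 180, 180, 180, 180].

## Interface

Orientations are given as [roll, pitch, yaw] about the fixed x, y, z axes, in that order (R = Rz(yaw) Ry(pitch) Rx(roll)).
In Python, from workcell import state, grab_frame, camera_model, job_done gives the robot as it stands.
- The arm moves only by the tool jog_arm, called after "Call:" in YAML: its name, and indented under it one key for each argument. Schema: {"type":"object","properties":{"offsets":{"type":"array","items":{"type":"object","properties":{"dx":{"type":"number"},"dy":{"type":"number"},"dz":{"type":"number"},"ax":{"type":"number"},"ay":{"type":"number"},"az":{"type":"number"}},"additionalProperties":false},"minItems":1,"maxItems":8},"aperture":{"type":"number"},"grip_force":{"type":"number"},"only":{"type":"string"},"quiet":{"type":"boolean"},"lines":{"type":"string"}},"required":["offsets"],"additionalProperties":false}. offsets is a list of rows, 1 to 8 of them, each an object with the fields dx, dy, dz (the shift in fractions of the full range, 1 being 200 mm), ax, ay, az (a rotation vector in normalised numbers (1 is 120 degrees)); a field left out counts as zero; each row shifts and turns the commanded pose from where the row before left it, along the tool's axes as they then stand; what a row does not reach is not made up. A row lasts 1/10 s, in which the tool goes at most 50 mm and 8.59 degrees, less where a joint would pass 70% of its speed; a pose out of reach is approached as far as the arm can. aperture is the finger opening in mm, set as the call begins (left out keeps the last). The fingers move at their own pace and stop on an object; grip_force is the grip in N (left out, the last holds). Time passes only in rows, so rows that do not move let the fingers close. The tool returns the time, the measured TCP pose, the force, the opening and the grip force at its end. only (a regular expression) keeps the lines of the reply that match it, lines (a string "A,B") keeps lines A to B, and quiet returns only ok. A shift or turn number past 1, either way, is cut back to 1. Input that does not fit is refused with a message, and nothing moves.
- state(): the state, without advancing time (a new reading comes with each control period).
- grab_frame(name): name is "scene" or "top" or "wrist"; returns the picture (420x560x3 uint8, blue, green, red); there is no depth.
- camera_model(name): a dict with "fx", "fy", "cx", "cy" (pixels), "D" ([k1, k2, p1, p2, k3] as OpenCV has them; the pictures are not rectified), "T" (4x4, takes a point from camera to world coordinates). Camera axes: x right, y up, looking along -z (the intrinsics and any distortion apply to the point x, -y, -z); pixel columns grow to the right and rows downward; lengths in mm; the calibration is good to about 2 mm. A picture is of the moment at which its call begins: read the wrist's pose just before it. camera_model takes no time and is no camera call; for the wrist camera it gives the pose at the moment of the call.
- job_done(): hands the job in; it is judged then, once.
The state is a dict: "time_s": time; "qpos": joint angles; "qvel": joint speeds; "effort": joint torques, N m; "ee_pos": TCP position; "ee_rot": TCP orientation; "force": force on the tool from outside, world axes, zero at the start; "torque": the same for the moment, N m; "gripper_width": finger opening in mm; "gripper_force": force on a finger pad.
Only numpy, scipy, OpenCV 4.12 (cv2) and the standard library are available. Lean on these libraries where they do the work, as an engineer would, in place of code of your own. Each camera call takes 0.05 s, during which the arm holds its last target. There are 200 camera calls.

## Task

Line up the four purple-capped calibrator bottles on the black carrier in order of shade, one standing upright and centred on each ring mark, the palest next to the yellow block and the darkest at the far end. Knock none of them over, and leave the green-capped bottle where it stands.

Things in the scene. Friction and masses are not known exactly. Their poses are not given: they have to be found in the camera images.
- vial1: loose calibrator bottle whose cap and label band are the palest lilac of the four; an upright plain cylinder 40 mm across and 70 mm tall (white-grey bottle 50 mm, cap of the same width above), about 90 g; origin at the centre of its underside, z up its axis; stands on the bench at the start
- vial2: loose calibrator bottle whose cap and label band are the medium violet of the four; an upright plain cylinder 40 mm across and 70 mm tall (white-grey bottle 50 mm, cap of the same width above), about 90 g; origin at the centre of its underside, z up its axis; stands on the bench at the start
- vial3: loose calibrator bottle whose cap and label band are the strong purple of the four; an upright plain cylinder 40 mm across and 70 mm tall (white-grey bottle 50 mm, cap of the same width above), about 90 g; origin at the centre of its underside, z up its axis; stands on the bench at the start
- vial4: loose calibrator bottle whose cap and label band are the darkest, almost black purple of the four; an upright plain cylinder 40 mm across and 70 mm tall (white-grey bottle 50 mm, cap of the same width above), about 90 g; origin at the centre of its underside, z up its axis; stands on the bench at the start
- mark1: printed mark 1 of 4 on the carrier: a flat white ring 52 mm across with a white centre dot; origin at its centre, flat on the carrier's top face, which is 10 mm above the bench. The marks lie in a straight row, 1 to 4 in turn, 60 mm apart, centred on the carrier: a fixed flat black plate 64 mm wide, 320 mm long, 10 mm thick, at a new place and angle each time
- mark2: printed mark 2 of 4 on the carrier: a flat white ring 52 mm across with a white centre dot; origin at its centre, flat on the carrier's top face, which is 10 mm above the bench. The marks lie in a straight row, 1 to 4 in turn, 60 mm apart, centred on the carrier: a fixed flat black plate 64 mm wide, 320 mm long, 10 mm thick, at a new place and angle each time
- mark3: printed mark 3 of 4 on the carrier: a flat white ring 52 mm across with a white centre dot; origin at its centre, flat on the carrier's top face, which is 10 mm above the bench. The marks lie in a straight row, 1 to 4 in turn, 60 mm apart, centred on the carrier: a fixed flat black plate 64 mm wide, 320 mm long, 10 mm thick, at a new place and angle each time
- mark4: printed mark 4 of 4 on the carrier: a flat white ring 52 mm across with a white centre dot; origin at its centre, flat on the carrier's top face, which is 10 mm above the bench. The marks lie in a straight row, 1 to 4 in turn, 60 mm apart, centred on the carrier: a fixed flat black plate 64 mm wide, 320 mm long, 10 mm thick, at a new place and angle each time
- start_stop: yellow block fixed on the carrier beyond one end of the row, beside mark1 or beside mark4; 56 mm across the row, 20 mm along it, 22 mm tall; origin at the centre of its underside, 52 mm from the centre of the nearest mark. A grey block of the same size stands at the other end
- green_vial: bystander: a loose bottle of the same shape and size (40 mm across, 70 mm tall) with a green cap and label band; origin at the centre of its underside; standing on the bench among the others
Mind the look-alikes: they are no part of the job. What is shaped like the vial1 but red is not meant.

How it is judged (in metres and radians):
At the end, for the whole second after the job is handed in: Each purple bottle stands released, upright (within 0.1 rad) and at rest on the carrier, its centre within 10 mm of its own mark: palest on the mark next to the yellow block, then medium, strong and darkest in turn. The green-capped bottle is upright and within 20 mm of where it stood (((horizontal distance between start_stop and mark1 below 0.08 m and horizontal distance between vial1 and mark1 below 0.01 m and horizontal distance between vial2 and mark2 below 0.01 m and horizontal distance between vial3 and mark3 below 0.01 m and horizontal distance between vial4 and mark4 below 0.01 m) or (horizontal distance between start_stop and mark4 below 0.08 m and horizontal distance between vial1 and mark4 below 0.01 m and horizontal distance between vial2 and mark3 below 0.01 m and horizontal distance between vial3 and mark2 below 0.01 m and horizontal distance between vial4 and mark1 below 0.01 m)) and height (world z) of vial1 between 0.006 and 0.014 m and angle between each of vial1, vial2, vial3, vial4, green_vial's own z axis and vertical below 0.1 rad and linear speed of each of vial1, vial2, vial3, vial4 below 0.02 m/s and angular speed of each of vial1, vial2, vial3, vial4 below 0.2 rad/s and height (world z) of vial2 between 0.006 and 0.014 m and height (world z) of vial3 between 0.006 and 0.014 m and height (world z) of vial4 between 0.006 and 0.014 m and distance of green_vial from where it was at the start of the episode below 0.02 m); the robot touches nothing.
It fails at once if a purple bottle or the green-capped bottle is knocked over (angle between any of vial1, vial2, vial3, vial4, green_vial's own z axis and vertical above 1 rad).
It fails at once if the green-capped bottle is moved by more than 20 mm (distance of green_vial from where it was at the start of the episode above 0.02 m).
It also fails if it takes over 96 s, if anything falls off the work surface, if the arm or the gripper's body presses on something with over 40 N, if the wrist force passes 120 N, or if a joint passes its speed limit or range.

## Working session

There is one attempt and no reset: what is moved stays moved. The work goes in short steps, Python scripts to look and compute and a tool call to move; the robot and the scene stay as the last step left them, time stands still between calls to the robot, and variables do not carry over. Pictures are saved under pics/ and viewed, at most 14 in all, crops included, and the job is handed in when it is done.

```bash
ls; mkdir -p pics
```

Run:
```python
from workcell import *
import cv2
s=state();print(s['time_s'],s['ee_pos'],s['ee_rot'],s['gripper_width'])
for n in('top','scene'):
    cv2.imwrite(f'pics/{n}0.png',grab_frame(n)); m=camera_model(n);print(n,m['fx'],m['D'],m['T'].__repr__())
```

```text
pics
0.0 [ 203.89248504 -537.0770184   213.12084143] [-1.79896387e+02 -1.50469816e-03  2.07877347e+01] 90.97094348755483
top 461.0305894550824 [0.02487882 0.         0.         0.         0.        ] array([[ 1.08133749e-02,  9.90349016e-01, -1.38173433e-01,
         4.21875302e+02],
       [-9.99778381e-01,  1.32039629e-02,  1.63964459e-02,
         7.65322617e+00],
       [ 1.80626410e-02,  1.37965510e-01,  9.90272316e-01,
         1.14242985e+03],
       [ 0.00000000e+00,  0.00000000e+00,  0.00000000e+00,
         1.00000000e+00]])
scene 447.60284245806173 [-0.02043726  0.          0.          0.          0.        ] array([[-7.02846146e-02, -6.15119711e-01,  7.85294731e-01,
         1.50153350e+03],
       [ 9.97512132e-01, -3.90449039e-02,  5.86944798e-02,
         6.09324142e+01],
       [-5.44237415e-03,  7.87466340e-01,  6.16333631e-01,
         7.71483412e+02],
       [ 0.00000000e+00,  0.00000000e+00,  0.00000000e+00,
         1.00000000e+00]])
```

View pics/top0.png

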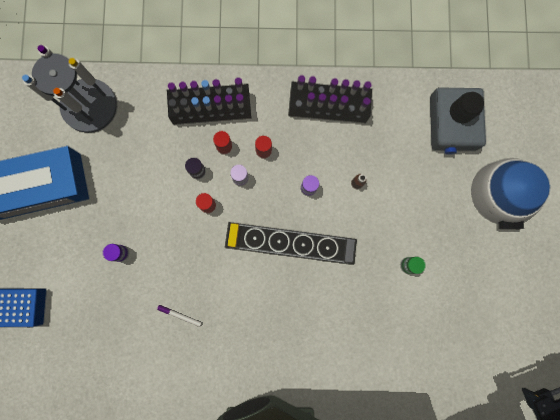

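View pics/scene0.png

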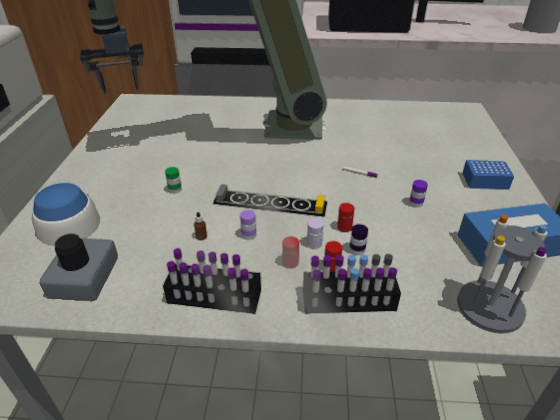

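Top view, what could be mistaken for a target:
- Purples: pale (239,173), medium (311,184), strong (112,252) and darkest (194,167).
- Reds: (222,141), (263,146) and (205,202). These are look-alikes to ignore.
- Others: green (414,265), brown dropper (359,181), pen (180,315), purple tube caps in the racks.

The carrier's yellow block is at (233,235) and the grey one at (349,250). Ring marks run from (255,238) to (327,248). I'm choosing the four purples above and will check them in a crop while measuring.

Create h.py:
```python
import numpy as np, cv2
from workcell import *
from scipy.spatial.transform import Rotation as Ro
def ray(m,uv,z):
    K=np.array([[m['fx'],0,m['cx']],[0,m['fy'],m['cy']],[0,0,1]])
    p=cv2.undistortPoints(np.array(uv,float).reshape(-1,1,2),K,np.array(m['D']))[:,0]
    T=np.array(m['T']); d=np.c_[p[:,0],-p[:,1],-np.ones(len(p))]@T[:3,:3].T; o=T[:3,3]
    return (o+d*((z-o[2])/d[:,2])[:,None])[:,:2]
def proj(m,P):
    K=np.array([[m['fx'],0,m['cx']],[0,m['fy'],m['cy']],[0,0,1]]);T=np.array(m['T'])
    q=(np.atleast_2d(P)-T[:3,3])@T[:3,:3]; q=q*[1,-1,-1]
    return cv2.projectPoints(q,np.zeros(3),np.zeros(3),K,np.array(m['D']))[0][:,0]
def go(x,y,z,yaw=None):
    s=state();R=Ro.from_euler('xyz',s['ee_rot'],degrees=True)
    print('delta tool',np.round(R.inv().apply(np.array([x,y,z])-s['ee_pos']),1),'yaw err',None if yaw is None else round(yaw-s['ee_rot'][2],2),'t',s['time_s'])
```

Run:
```python
from h import *
f=cv2.imread('pics/top0.png');m=camera_model('top')
hsv=cv2.cvtColor(f,cv2.COLOR_BGR2HSV)
B={'v1':(239,173),'v2':(311,184),'v3':(114,252),'v4':(195,167),'green':(414,265),'r1':(222,141),'r2':(263,146),'r3':(205,202),'yel':(233,235)}
for n,(u,v) in B.items():
    c=hsv[v-2:v+3,u-2:u+3].reshape(-1,3).astype(int);c=np.median(c,0)
    d=f.astype(int)-np.median(f[v-2:v+3,u-2:u+3].reshape(-1,3),0)
    k=(np.abs(d).max(2)<38).astype(np.uint8)
    N,l,st,ce=cv2.connectedComponentsWithStats(k,connectivity=4); i=l[v,u]
    z=32 if n=='yel' else 66
    print(n,c,st[i],ce[i].round(1),ray(m,ce[i],z).round(1))
# rings
g=cv2.cvtColor(f,cv2.COLOR_BGR2GRAY)[215:270,220:362]
k=(cv2.resize(g,None,fx=4,fy=4,interpolation=cv2.INTER_CUBIC)>110).astype(np.uint8)
N,l,st,ce=cv2.connectedComponentsWithStats(k)
for i in range(1,N):
    x,y,w,h,a=st[i]
    if w<150 and a>20:
        c=(np.array([x+w/2,y+h/2])-.5)/4+[220-.375,215-.375] ;print('ring',w,h,a,c.round(1),ray(m,c,10).round(1))
cv2.imwrite('pics/crop.png',cv2.resize(f[120:275,95:365],None,fx=2.9,fy=2.9,interpolation=cv2.INTER_CUBIC))
```

```text
v1 [140.  38. 207.] [230 164  17  17 211] [238.1 172.1] [[650.4  82.3]]
v2 [136. 116. 196.] [303 175  16  16 206] [310.4 182.8] [[627.1 -89.8]]
v3 [136. 190. 172.] [103 244  17  17 223] [111.  251.9] [[458.5 370. ]]
v4 [138.  72.  56.] [185 158  21  21 310] [195.  167.8] [[659.2 184.6]]
green [ 64. 166. 126.] [408 257  17  17 228] [416.1 264.8] [[ 436.7 -335.6]]
r1 [  1. 202. 164.] [213 131  17  16 194] [221.  138.6] [[731.6 125. ]]
r2 [  1. 197. 163.] [255 136  17  15 196] [263. 143.] [[722.4  24.2]]
r3 [  1. 196. 168.] [196 193  16  17 205] [203.6 200.9] [[580.1 161.8]]
yel [ 26. 237. 201.] [228 224  10  23 166] [232.5 234.8] [[503.5  94.7]]
ring 43 94 2876 [232.6 234.8] [[505.3  96.1]]
ring 15 4 40 [241.1 225. ] [[529.6  75.8]]
ring 19 4 54 [248.6 225.8] [[528.   57.4]]
ring 86 92 1989 [254.2 238. ] [[498.  43.]]
ring 13 4 39 [264.1 228. ] [[522.9  19.1]]
ring 24 3 62 [272.2 228.9] [[521.   -0.9]]
ring 86 95 1985 [278.5 241.4] [[490.4 -16.6]]
ring 17 3 48 [286.6 230.9] [[516.5 -36.3]]
ring 13 3 34 [294.1 231.9] [[514.2 -54.8]]
ring 86 95 1947 [302.8 244.4] [[483.8 -76.2]]
ring 12 3 32 [317.  234.9] [[ 507.6 -111.2]]
ring 87 95 1947 [327.1 247.4] [[ 477.2 -136. ]]
ring 14 14 150 [254.2 237.8] [[498.6  43. ]]
ring 17 3 47 [339.6 237.9] [[ 500.9 -166.9]]
ring 13 14 134 [278.4 241. ] [[491.3 -16.3]]
ring 13 13 131 [302.9 244.4] [[483.8 -76.5]]
ring 13 14 141 [327.1 247.8] [[ 476.3 -136. ]]
ring 15 5 54 [241.1 247.9] [[473.5  74.6]]
ring 15 5 48 [256.1 249.9] [[469.   37.9]]
ring 25 6 81 [264.6 251. ] [[466.5  17.1]]
ring 15 4 48 [271.1 251.8] [[464.9   1.2]]
ring 24 5 68 [287.5 253.9] [[460.2 -38.9]]
ring 13 4 41 [294.1 255. ] [[457.6 -55.1]]
ring 13 4 40 [309.1 257. ] [[453.2 -91.9]]
ring 17 4 50 [316.6 258. ] [[ 451.  -110.2]]
ring 13 3 37 [332.1 259.9] [[ 446.9 -148.1]]
ring 17 3 49 [339.6 260.9] [[ 444.7 -166.5]]
```

View pics/crop.png

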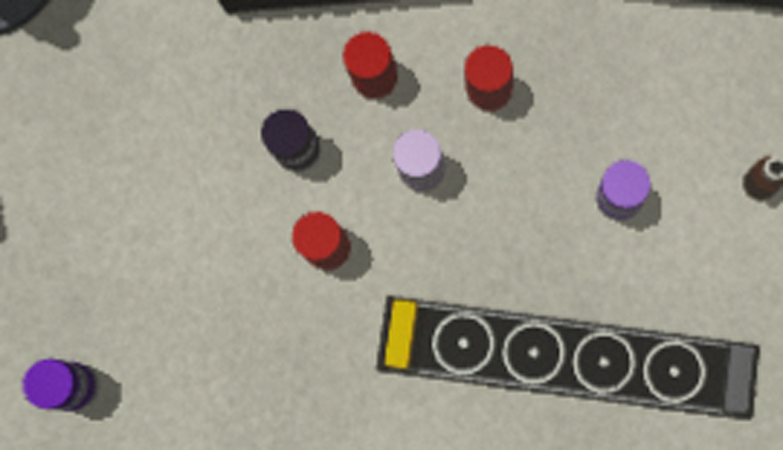

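The crop confirms the choice: four purple caps in distinct shades and three red decoys, with the yellow block left of mark A. The cap-top masks are about 17 px wide, which matches 40 mm. First reach is to the pale bottle, ending with the tool square to the row (yaw 83.2°).

Careful with the scale: shifts go in shares of 200 mm and turns go in shares of 120 degrees. That gives: 41 mm / 200 = 0.205, -27 mm / 200 = -0.135.

Call:
jog_arm:
  offsets:
    - {"dx": 0.205, "dy": -0.135}
    - {"dx": 0.205, "dy": -0.135}
    - {"dx": 0.205, "dy": -0.135}
    - {"dx": 0.205, "dy": -0.135}
    - {"dx": 0.205, "dy": -0.135}
    - {"dx": 0.205, "dy": -0.135}
    - {"dx": 0.205, "dy": -0.135}
    - {"dx": 0.205, "dy": -0.135}
  aperture: 70

```text
time_s: 0.9
ee_pos: [434.7, -217.4, 213.8]
ee_rot: [-180.0, 0.0, 20.8]
force: [0.6, -0.6, 0.4]
gripper_width: 69.9
gripper_force: 0.0
```

Call:
jog_arm:
  offsets:
    - {"dx": 0.19, "dy": -0.125}
    - {"dx": 0.19, "dy": -0.125}
    - {"dx": 0.19, "dy": -0.125}
    - {"dx": 0.19, "dy": -0.125}
    - {"dx": 0.19, "dy": -0.125}
    - {"dx": 0.19, "dy": -0.125}
    - {"dx": 0.19, "dy": -0.125}
    - {"dx": 0.19, "dy": -0.125}

```text
time_s: 1.7
ee_pos: [647.9, 77.3, 213.4]
ee_rot: [180.0, 0.1, 20.8]
force: [0.7, -1.3, -0.0]
gripper_width: 70.2
gripper_force: 0.0
```

Call:
jog_arm:
  offsets:
    - {"az": -0.065}
    - {"az": -0.065}
    - {"az": -0.065}
    - {"az": -0.065}
    - {"az": -0.065}
    - {"az": -0.065}
    - {"az": -0.065}
    - {"az": -0.065}

```text
time_s: 2.5
ee_pos: [647.0, 75.6, 213.3]
ee_rot: [-179.9, 0.0, 83.5]
force: [-0.5, -0.2, -0.7]
gripper_width: 70.1
gripper_force: 0.0
```

Run:
```python
from h import *
m=camera_model('wrist');f=grab_frame('wrist');cv2.imwrite('pics/w1.png',f)
print(state()['ee_pos'],state()['ee_rot'],np.array(m['T']).round(2),m['fx'])
print(proj(m,[649.5,82,70]),proj(m,[663.5,186,70]))
go(649.5,82,150,83.2)
```

```text
[646.92895845  75.55937014 213.2816093 ] [-1.79922407e+02  2.53603237e-02  8.37061408e+01] [[ 9.9000e-01  1.1000e-01  3.0000e-02  6.5610e+02]
 [-1.1000e-01  9.5000e-01  3.0000e-01  1.6020e+02]
 [-0.0000e+00 -3.0000e-01  9.5000e-01  3.8385e+02]
 [ 0.0000e+00  0.0000e+00  0.0000e+00  1.0000e+00]] 368.79866360218097
[[278.57518246 184.2036408 ]] [[281.62856348  57.84152537]]
delta tool [ 6.7  1.9 63.3] yaw err -0.51 t 2.55
```

View pics/w1.png

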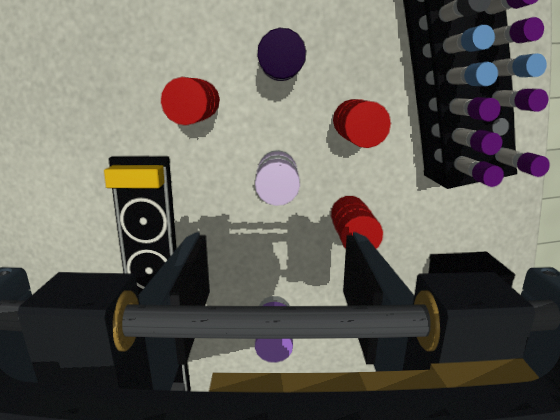

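The wrist view shows the pale cap at (278,184), where I predicted it. The dark cap is at (281,53), reds at (190,101), (362,123) and (365,230), and ring A at (144,220). The fingers straddle clear ground, so I'll refine the bottle positions from this frame and then descend.

Add to h.py:
```python
def cap(f,m,uv,z=70,tol=38):
    u,v=uv; d=f.astype(int)-np.median(f[v-2:v+3,u-2:u+3].reshape(-1,3),0)
    N,l,st,ce=cv2.connectedComponentsWithStats((np.abs(d).max(2)<tol).astype(np.uint8),connectivity=4); i=l[v,u]
    c=max(cv2.findContours((l==i).astype(np.uint8),0,2)[0],key=len); (x,y),r=cv2.minEnclosingCircle(c)
    print('cap',st[i],(x,y,r),ce[i].round(1),ray(m,[[x,y],ce[i]],z).round(1))
```

Run:
```python
from h import *
f=cv2.imread('pics/w1.png');m=camera_model('wrist')
cap(f,m,(278,184));cap(f,m,(281,53),tol=18);cap(f,m,(270,346));print(ray(m,[[144,220.5]],10))
go(649.5,82,26,83.2)
```

```text
cap [ 256  162   49   45 1547] (279.90802001953125, 182.3204803466797, 24.823654174804688) [277.9 183.5] [[650.8  83.5]
 [648.9  82.6]]
cap [ 258   28   47   50 1835] (281.27532958984375, 52.45576095581055, 24.695104598999023) [281.2  52.4] [[663.2 190.2]
 [663.1 190.2]]
cap [232 336  66  26 744] (264.5, 336.0, 32.500099182128906) [270.6 347.6] [[618.4 -74.1]
 [622.9 -89.2]]
[[498.03370224  42.72632058]]
delta tool [  6.8   2.1 187.3] yaw err -0.51 t 2.55
```

To row units: 40 mm / 200 = 0.2, 27 mm / 200 = 0.135, 0.5 degrees / 120 = 0.0042.

Call:
jog_arm:
  offsets:
    - {"dx": 0.035, "dy": 0.01, "az": 0.0042}
    - {"dz": 0.2}
    - {"dz": 0.2}
    - {"dz": 0.2}
    - {"dz": 0.2}
    - {"dz": 0.135}
    - {}
  aperture: 70

```text
time_s: 3.25
ee_pos: [646.9, 82.4, 22.3]
ee_rot: [-179.5, 0.1, 82.5]
force: [-0.1, 0.2, 1.6]
gripper_width: 69.7
gripper_force: 0.0
```

Call:
jog_arm:
  offsets:
    - {}
    - {}
    - {}
    - {}
    - {}
    - {}
  aperture: 30
  grip_force: 15

```text
time_s: 3.85
ee_pos: [650.8, 82.4, 28.5]
ee_rot: [179.9, -0.0, 82.7]
force: [-1.3, -0.7, 6.0]
gripper_width: 39.8
gripper_force: 15.0
```

To row units: -40 mm / 200 = -0.2, -30 mm / 200 = -0.15.

Call:
jog_arm:
  offsets:
    - {"dz": -0.15}
    - {"dz": -0.2}
    - {}
    - {}

```text
time_s: 4.25
ee_pos: [650.5, 82.3, 97.9]
ee_rot: [179.9, -0.0, 82.7]
force: [-0.7, -0.4, -1.8]
gripper_width: 39.7
gripper_force: 15.0
```

Run:
```python
from h import *
go(498.1,43,45,83.2)
```

```text
delta tool [ -58.4 -146.3   52.6] yaw err 0.52 t 4.25
```

To row units: -36.5 mm / 200 = -0.1825, 25 mm / 200 = 0.125, -0.5 degrees / 120 = -0.0042.

Call:
jog_arm:
  offsets:
    - {"dx": -0.073, "dy": -0.1825}
    - {"dx": -0.073, "dy": -0.1825}
    - {"dx": -0.073, "dy": -0.1825}
    - {"dx": -0.073, "dy": -0.1825, "az": -0.0042}
    - {}
    - {"dz": 0.125}
    - {"dz": 0.125}
    - {}

```text
time_s: 5.05
ee_pos: [495.0, 42.8, 43.5]
ee_rot: [-179.5, 0.1, 83.2]
force: [0.2, 0.2, -0.2]
gripper_width: 40.3
gripper_force: 15.0
```

Run:
```python
from h import *
go(498.1,43,38.5,83.2)
f=grab_frame('wrist');cv2.imwrite('pics/w2.png',f)
```

```text
delta tool [0.6 3.  5. ] yaw err 0.02 t 5.05
```

View pics/w2.png

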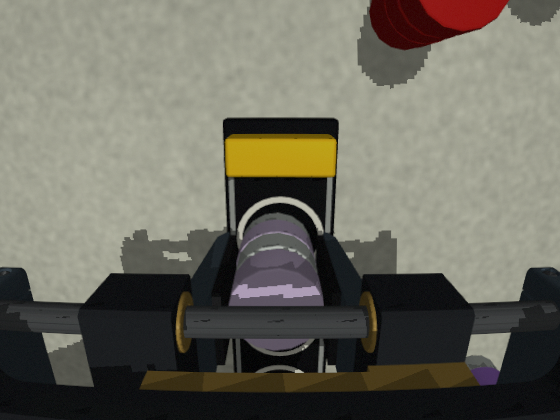

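The pale bottle is held just above ring A, with the ring's far edge at (280,200) and the yellow block at (280,157). Let it settle, then lower.

To row units: 2 mm / 200 = 0.01.

Call:
jog_arm:
  offsets:
    - {"dz": 0.01}
    - {"dz": 0.01}
    - {}
    - {}

```text
time_s: 5.5
ee_pos: [498.3, 43.0, 43.5]
ee_rot: [179.9, -0.0, 83.2]
force: [0.0, -1.2, -0.4]
gripper_width: 39.9
gripper_force: 15.0
```

```bash
python3 -c "
from h import *
go(498.1,43,38.5,83.2)"
```

```text
delta tool [-0.  -0.2  5. ] yaw err 0.01 t 5.5
```

To row units: 2.5 mm / 200 = 0.0125, 2 mm / 200 = 0.01.

Call:
jog_arm:
  offsets:
    - {"dz": 0.0125}
    - {"dz": 0.01}
    - {}
    - {}

```text
time_s: 5.9
ee_pos: [497.9, 43.0, 38.5]
ee_rot: [180.0, 0.0, 83.2]
force: [0.1, -0.2, 0.5]
gripper_width: 39.7
gripper_force: 15.0
```

Call:
jog_arm:
  offsets:
    - {}
    - {}
    - {}
  aperture: 66

```text
time_s: 6.2
ee_pos: [497.9, 43.0, 38.4]
ee_rot: [180.0, 0.0, 83.2]
force: [0.6, -0.6, -0.5]
gripper_width: 60.7
gripper_force: 0.0
```

Call:
jog_arm:
  offsets:
    - {"dz": -0.15}
    - {"dz": -0.2}
    - {"dz": -0.2}
    - {}
    - {}

```text
time_s: 6.7
ee_pos: [498.1, 43.0, 149.1]
ee_rot: [179.9, -0.0, 83.2]
force: [0.6, 0.2, -0.5]
gripper_width: 65.7
gripper_force: 0.0
```

```bash
python3 -c "
from h import *
go(627,-89.5,145,83.2)"
```

```text
delta tool [-116.3  143.7    4.4] yaw err 0.01 t 6.7
```

To row units: 36 mm / 200 = 0.18, -31 mm / 200 = -0.155.

Call:
jog_arm:
  offsets:
    - {"dx": -0.155, "dy": 0.18, "dz": -0.075}
    - {"dx": -0.155, "dy": 0.18, "dz": -0.075}
    - {"dx": -0.155, "dy": 0.18, "dz": -0.075}
    - {"dx": -0.155, "dy": 0.18, "dz": -0.075}
    - {}
    - {}
    - {}
  aperture: 70

```text
time_s: 7.4
ee_pos: [624.5, -96.2, 206.4]
ee_rot: [-179.7, -0.0, 83.2]
force: [-0.2, 0.3, 0.3]
gripper_width: 70.0
gripper_force: 0.0
```

Run:
```python
from h import *
m=camera_model('wrist');f=grab_frame('wrist');cv2.imwrite('pics/w3.png',f)
p=proj(m,[627,-89.5,70])[0];print(p)
cap(f,m,tuple(int(i) for i in p))
go(627,-89.5,28.5,83.2)
# check v1 on the top view
t=grab_frame('top');cap(t,camera_model('top'),tuple(int(i) for i in proj(camera_model('top'),[498,43,80])[0]),z=80)
```

```text
[279.08869536 185.85003947]
cap [ 254  164   46   44 1554] (276.6274108886719, 185.68093872070312, 22.7857723236084) [276.8 185.2] [[624.9 -89.1]
 [625.2 -88.7]]
delta tool [  6.7   2.3 178.4] yaw err -0.04 t 7.45
cap [245 228  17  17 213] (253.5, 235.5, 8.514793395996094) [253.6 235.7] [[499.   42.6]
 [498.6  42.3]]
```

Bottle 1 reads (498.8,42.5), within 1 mm of its mark. Now descend on bottle 2.

To row units: 40 mm / 200 = 0.2, 18 mm / 200 = 0.09.

Call:
jog_arm:
  offsets:
    - {"dx": 0.035, "dy": 0.0025}
    - {"dz": 0.2}
    - {"dz": 0.2}
    - {"dz": 0.2}
    - {"dz": 0.2}
    - {"dz": 0.09}
    - {}
    - {}

```text
time_s: 8.3
ee_pos: [627.9, -89.6, 31.1]
ee_rot: [180.0, -0.0, 83.2]
force: [0.9, -0.3, 0.1]
gripper_width: 69.9
gripper_force: 0.0
```

Call:
jog_arm:
  offsets:
    - {}
    - {}
    - {}
    - {}
    - {}
    - {}
  aperture: 30
  grip_force: 15

```text
time_s: 8.9
ee_pos: [627.6, -90.4, 31.1]
ee_rot: [180.0, 0.0, 83.2]
force: [-0.9, -0.0, 3.4]
gripper_width: 39.5
gripper_force: 15.0
```

To row units: -40 mm / 200 = -0.2, -30 mm / 200 = -0.15.

Call:
jog_arm:
  offsets:
    - {"dz": -0.15}
    - {"dz": -0.2}
    - {}
    - {}

```text
time_s: 9.3
ee_pos: [627.8, -90.4, 101.1]
ee_rot: [179.9, 0.0, 83.2]
force: [-0.5, 0.2, -0.8]
gripper_width: 39.8
gripper_force: 15.0
```

Run:
```python
from h import *
go(490.8,-17,46,83.2)
```

```text
delta tool [  56.6 -144.9   54.8] yaw err 0.02 t 9.3
```

To row units: -36.2 mm / 200 = -0.181, 27 mm / 200 = 0.135.

Call:
jog_arm:
  offsets:
    - {"dx": 0.071, "dy": -0.181}
    - {"dx": 0.071, "dy": -0.181}
    - {"dx": 0.071, "dy": -0.181}
    - {"dx": 0.071, "dy": -0.181}
    - {}
    - {"dz": 0.135}
    - {"dz": 0.135}
    - {}

```text
time_s: 10.1
ee_pos: [487.6, -16.8, 42.9]
ee_rot: [-179.5, 0.0, 83.2]
force: [0.0, 0.4, -0.3]
gripper_width: 39.7
gripper_force: 15.0
```

Call:
jog_arm:
  offsets:
    - {}
    - {}
    - {}

```text
time_s: 10.4
ee_pos: [491.3, -16.9, 47.3]
ee_rot: [179.9, -0.0, 83.2]
force: [-0.7, -0.3, 0.4]
gripper_width: 39.0
gripper_force: 15.0
```

```bash
python3 -c "
from h import *
go(490.8,-17,41,83.2)"
```

```text
delta tool [-0.2 -0.5  6.3] yaw err 0.02 t 10.4
```

To row units: 3 mm / 200 = 0.015, -0.5 mm / 200 = -0.0025.

Call:
jog_arm:
  offsets:
    - {"dy": -0.0025, "dz": 0.015}
    - {"dz": 0.015}
    - {}
    - {}

```text
time_s: 10.8
ee_pos: [490.2, -16.7, 40.8]
ee_rot: [180.0, 0.0, 83.2]
force: [-0.5, -0.8, 2.8]
gripper_width: 39.3
gripper_force: 15.0
```

Call:
jog_arm:
  offsets:
    - {}
    - {}
    - {}
  aperture: 66

```text
time_s: 11.1
ee_pos: [489.8, -16.7, 40.2]
ee_rot: [-180.0, 0.0, 83.2]
force: [-0.2, -0.2, 0.2]
gripper_width: 61.2
gripper_force: 0.0
```

Call:
jog_arm:
  offsets:
    - {"dz": -0.2}
    - {"dz": -0.225}
    - {"dz": -0.225}
    - {"dz": -0.2}
    - {}
    - {}
  aperture: 70

```text
time_s: 11.7
ee_pos: [490.0, -16.7, 210.9]
ee_rot: [179.9, -0.0, 83.2]
force: [0.2, 0.7, -0.6]
gripper_width: 69.9
gripper_force: 0.0
```

```bash
python3 -c "
from h import *
go(458.4,362,211,83.2)"
```

```text
delta tool [ 3.722e+02 -7.630e+01 -2.000e-01] yaw err 0.01 t 11.7
```

To row units: 46.5 mm / 200 = 0.2325, -9.5 mm / 200 = -0.0475.

Call:
jog_arm:
  offsets:
    - {"dx": 0.2325, "dy": -0.0475}
    - {"dx": 0.2325, "dy": -0.0475}
    - {"dx": 0.2325, "dy": -0.0475}
    - {"dx": 0.2325, "dy": -0.0475}
    - {"dx": 0.2325, "dy": -0.0475}
    - {"dx": 0.2325, "dy": -0.0475}
    - {"dx": 0.2325, "dy": -0.0475}
    - {"dx": 0.2325, "dy": -0.0475}

```text
time_s: 12.5
ee_pos: [457.1, 362.9, 207.9]
ee_rot: [-179.8, 0.2, 83.2]
force: [0.6, -0.4, 0.4]
gripper_width: 70.1
gripper_force: 0.0
```

Call:
jog_arm:
  offsets:
    - {}
    - {}
    - {}

```text
time_s: 12.8
ee_pos: [458.1, 360.3, 208.9]
ee_rot: [-179.9, 0.2, 83.2]
force: [0.9, -0.4, 0.4]
gripper_width: 70.0
gripper_force: 0.0
```

Run:
```python
from h import *
m=camera_model('wrist');f=grab_frame('wrist');cv2.imwrite('pics/w4.png',f)
p=proj(m,[458.4,368.6,70])[0];print(p)
cap(f,m,tuple(int(i) for i in p))
go(458.4,368.6,30,83.2)
t=grab_frame('top');mt=camera_model('top')
for P in ([498,43,80],[490,-16,80]): cap(t,mt,tuple(int(i) for i in proj(mt,P)[0]),z=80)
```

```text
[275.90112188 183.20783945]
cap [ 252  159   46   44 1554] (274.4425964355469, 180.61782836914062, 22.696123123168945) [274.5 181. ] [[457.4 371. ]
 [457.4 370.7]]
delta tool [  8.8  -0.8 179.5] yaw err 0.09 t 12.85
cap [246 228  16  17 211] (253.89999389648438, 235.6999969482422, 8.3487548828125) [253.7 235.7] [[498.6  41.7]
 [498.6  42.3]]
cap [271 232  17  16 215] (278.91400146484375, 239.31529235839844, 8.296672821044922) [278.9 239.4] [[490.9 -16. ]
 [490.8 -15.9]]
```

View pics/w4.png

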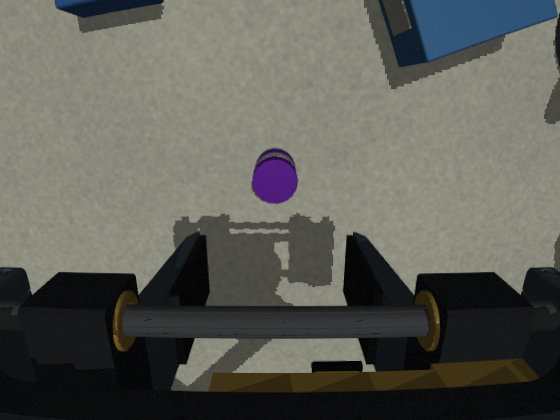

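The strong purple cap is at (274,181), lined up with the fingers, and nothing stands close to it. Bottles 1 and 2 are within about 1 mm of their marks.

To row units: 40 mm / 200 = 0.2, 19 mm / 200 = 0.095.

Call:
jog_arm:
  offsets:
    - {"dx": 0.0475, "dy": -0.005}
    - {"dz": 0.2}
    - {"dz": 0.2}
    - {"dz": 0.2}
    - {"dz": 0.2}
    - {"dz": 0.095}
    - {}
    - {}

```text
time_s: 13.7
ee_pos: [459.4, 371.6, 32.0]
ee_rot: [180.0, -0.0, 83.1]
force: [-0.2, -0.3, 0.5]
gripper_width: 69.8
gripper_force: 0.0
```

Call:
jog_arm:
  offsets:
    - {}
    - {}
    - {}
    - {}
    - {}
    - {}
  aperture: 30
  grip_force: 15

```text
time_s: 14.3
ee_pos: [458.9, 371.5, 32.1]
ee_rot: [180.0, -0.0, 83.2]
force: [-1.0, -0.7, 4.8]
gripper_width: 39.7
gripper_force: 15.0
```

Call:
jog_arm:
  offsets:
    - {"dz": -0.2}
    - {"dz": -0.225}
    - {"dz": -0.225}
    - {}
    - {}

```text
time_s: 14.8
ee_pos: [458.9, 371.4, 162.1]
ee_rot: [179.9, -0.1, 83.2]
force: [-0.8, -0.7, -1.6]
gripper_width: 39.6
gripper_force: 15.0
```

Run:
```python
from h import *
go(483.9,-76.6,160,83.2)
```

```text
delta tool [-441.9   77.9    1.7] yaw err 0.01 t 14.8
```

To row units: -44.2 mm / 200 = -0.221, 7.8 mm / 200 = 0.039.

Call:
jog_arm:
  offsets:
    - {"dx": -0.221, "dy": 0.039}
    - {"dx": -0.221, "dy": 0.039}
    - {"dx": -0.221, "dy": 0.039}
    - {"dx": -0.221, "dy": 0.039}
    - {"dx": -0.221, "dy": 0.039}
    - {"dx": -0.221, "dy": 0.039}
    - {"dx": -0.221, "dy": 0.039}
    - {"dx": -0.221, "dy": 0.039}

```text
time_s: 15.6
ee_pos: [477.1, 11.0, 159.4]
ee_rot: [-179.8, 0.0, 83.2]
force: [0.8, 0.6, -0.8]
gripper_width: 39.7
gripper_force: 15.0
```

Call:
jog_arm:
  offsets:
    - {"dx": -0.2175, "dy": 0.039}
    - {"dx": -0.2175, "dy": 0.039}
    - {}
    - {}
    - {}

```text
time_s: 16.1
ee_pos: [483.1, -74.6, 160.2]
ee_rot: [-179.8, -0.0, 83.2]
force: [0.2, 0.9, -1.1]
gripper_width: 39.6
gripper_force: 15.0
```

```bash
python3 -c "
from h import *
go(483.9,-76,47,83.2)"
```

```text
delta tool [ -1.4   1.3 113.2] yaw err -0.02 t 16.1
```

To row units: 30 mm / 200 = 0.15, 22 mm / 200 = 0.11.

Call:
jog_arm:
  offsets:
    - {"dx": -0.005, "dy": 0.0025, "dz": 0.15}
    - {"dz": 0.15}
    - {"dz": 0.15}
    - {"dz": 0.11}
    - {}
    - {}
    - {}

```text
time_s: 16.8
ee_pos: [485.4, -76.1, 50.6]
ee_rot: [179.9, 0.0, 83.2]
force: [-0.0, -0.4, -0.7]
gripper_width: 39.9
gripper_force: 15.0
```

```bash
python3 -c "
from h import *
go(483.9,-76,42,83.2)"
```

```text
delta tool [-0.1 -1.5  8.6] yaw err -0.05 t 16.8
```

To row units: 4 mm / 200 = 0.02, -1.2 mm / 200 = -0.006.

Call:
jog_arm:
  offsets:
    - {"dy": -0.006, "dz": 0.02}
    - {"dz": 0.02}
    - {}
    - {}

```text
time_s: 17.2
ee_pos: [483.5, -76.5, 41.8]
ee_rot: [179.9, -0.0, 83.2]
force: [-0.8, 0.3, 3.2]
gripper_width: 39.8
gripper_force: 15.0
```

Call:
jog_arm:
  offsets:
    - {}
    - {}
    - {}
  aperture: 66

```text
time_s: 17.5
ee_pos: [482.9, -76.5, 41.3]
ee_rot: [-180.0, 0.0, 83.2]
force: [0.0, 0.1, -0.6]
gripper_width: 60.5
gripper_force: 0.0
```

Call:
jog_arm:
  offsets:
    - {"dz": -0.2}
    - {"dz": -0.225}
    - {"dz": -0.225}
    - {"dz": -0.2}
    - {}
    - {}
  aperture: 70

```text
time_s: 18.1
ee_pos: [483.2, -76.5, 211.9]
ee_rot: [179.9, 0.0, 83.2]
force: [-0.2, -0.7, -1.2]
gripper_width: 70.2
gripper_force: 0.0
```

```bash
python3 -c "
from h import *
go(663,182,211,83.2)"
```

```text
delta tool [278.  147.9   1.1] yaw err 0.01 t 18.1
```

To row units: 39.7 mm / 200 = 0.1985, 21.1 mm / 200 = 0.1055.

Call:
jog_arm:
  offsets:
    - {"dx": 0.1985, "dy": 0.1055}
    - {"dx": 0.1985, "dy": 0.1055}
    - {"dx": 0.1985, "dy": 0.1055}
    - {"dx": 0.1985, "dy": 0.1055}
    - {"dx": 0.1985, "dy": 0.1055}
    - {"dx": 0.1985, "dy": 0.1055}
    - {"dx": 0.1985, "dy": 0.1055}

```text
time_s: 18.8
ee_pos: [662.5, 183.4, 208.4]
ee_rot: [-179.7, 0.1, 83.2]
force: [1.6, 0.4, 0.4]
gripper_width: 69.7
gripper_force: 0.0
```

Call:
jog_arm:
  offsets:
    - {}
    - {}
    - {}

```text
time_s: 19.1
ee_pos: [661.6, 181.0, 209.9]
ee_rot: [-179.8, 0.1, 83.2]
force: [-0.7, 1.0, 0.0]
gripper_width: 70.2
gripper_force: 0.0
```

Run:
```python
from h import *
m=camera_model('wrist');f=grab_frame('wrist');cv2.imwrite('pics/w5.png',f)
p=proj(m,[663.2,188.5,70])[0];print(p)
cap(f,m,tuple(int(i) for i in p),tol=18)
go(663.2,188.5,30,83.2)
t=grab_frame('top');mt=camera_model('top')
for P in ([498,43,80],[490,-16,80],[483.8,-76,80]): cap(t,mt,tuple(int(i) for i in proj(mt,P)[0]),z=80)
```

```text
[277.6369394  183.79171276]
cap [ 257  158   44   45 1530] (277.8258056640625, 179.85623168945312, 22.89740562438965) [278.  180.5] [[663.8 192. ]
 [663.9 191.4]]
delta tool [  8.1   0.8 180.6] yaw err 0.07 t 19.15
cap [249 228  14  17 165] (254.67857360839844, 235.7857208251953, 8.242366790771484) [255.3 235.3] [[498.4  39.9]
 [499.6  38.5]]
cap [271 232  10  14  98] (275.0, 238.5, 6.800835609436035) [275.2 239. ] [[492.7  -7. ]
 [491.5  -7.4]]
cap [298 235  17  17 211] (305.76947021484375, 242.73951721191406, 8.263786315917969) [305.9 242.7] [[483.8 -77.9]
 [484.  -78.2]]
```

View pics/w5.png

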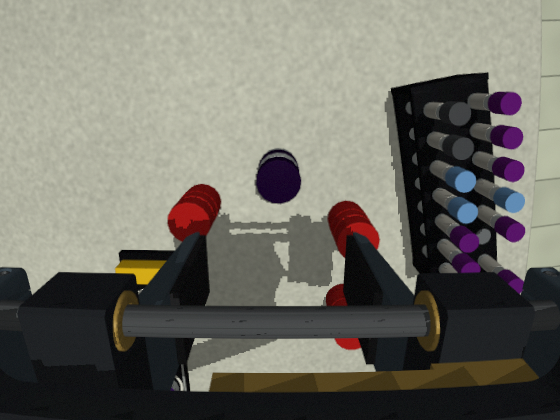

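The dark cap is at (278,180), centred between the fingers. Reds at (193,215) and (355,235) sit outside the finger path. The arm partly shades bottles 1 and 2 in the top view, so I'll recheck them later.

To row units: 40 mm / 200 = 0.2, 18 mm / 200 = 0.09.

Call:
jog_arm:
  offsets:
    - {"dx": 0.0475, "dy": 0.005}
    - {"dz": 0.2}
    - {"dz": 0.2}
    - {"dz": 0.2}
    - {"dz": 0.2}
    - {"dz": 0.09}
    - {}
    - {}
  aperture: 64

```text
time_s: 20.0
ee_pos: [665.5, 191.5, 34.3]
ee_rot: [179.9, -0.0, 83.2]
force: [0.3, 0.3, 0.2]
gripper_width: 64.3
gripper_force: 0.0
```

Call:
jog_arm:
  offsets:
    - {}
    - {}
    - {}
    - {}
    - {}
    - {}
  aperture: 30
  grip_force: 15

```text
time_s: 20.6
ee_pos: [665.3, 191.5, 34.7]
ee_rot: [179.9, -0.0, 83.2]
force: [-1.2, 0.2, 6.3]
gripper_width: 40.0
gripper_force: 15.0
```

Call:
jog_arm:
  offsets:
    - {"dz": -0.2}
    - {"dz": -0.225}
    - {"dz": -0.225}
    - {}
    - {}

```text
time_s: 21.1
ee_pos: [665.1, 191.4, 164.3]
ee_rot: [179.9, -0.0, 83.2]
force: [0.6, -0.9, -2.1]
gripper_width: 39.7
gripper_force: 15.0
```

Run:
```python
from h import *
go(477,-136,160,83.2)
```

```text
delta tool [-347.4 -147.9    3.8] yaw err 0.01 t 21.1
```

To row units: -43.4 mm / 200 = -0.217, -18.5 mm / 200 = -0.0925.

Call:
jog_arm:
  offsets:
    - {"dx": -0.217, "dy": -0.0925}
    - {"dx": -0.217, "dy": -0.0925}
    - {"dx": -0.217, "dy": -0.0925}
    - {"dx": -0.217, "dy": -0.0925}
    - {"dx": -0.217, "dy": -0.0925}
    - {"dx": -0.217, "dy": -0.0925}
    - {"dx": -0.217, "dy": -0.0925}
    - {"dx": -0.217, "dy": -0.0925}

```text
time_s: 21.9
ee_pos: [474.1, -136.8, 161.3]
ee_rot: [-179.8, -0.0, 83.2]
force: [0.5, 0.3, -1.2]
gripper_width: 39.7
gripper_force: 15.0
```

Call:
jog_arm:
  offsets:
    - {}
    - {"dz": 0.1}
    - {"dz": 0.15}
    - {"dz": 0.15}
    - {"dz": 0.15}
    - {}
    - {}
    - {}

```text
time_s: 22.7
ee_pos: [477.7, -135.8, 54.4]
ee_rot: [179.9, 0.0, 83.2]
force: [-0.7, 0.7, -0.2]
gripper_width: 39.8
gripper_force: 15.0
```

```bash
python3 -c "
from h import *
go(477,-135.5,44.7,83.2)"
```

```text
delta tool [ 0.3 -0.8  9.7] yaw err -0.01 t 22.7
```

To row units: 5 mm / 200 = 0.025, 4.5 mm / 200 = 0.0225.

Call:
jog_arm:
  offsets:
    - {"dy": -0.0025, "dz": 0.025}
    - {"dz": 0.0225}
    - {}
    - {}

```text
time_s: 23.1
ee_pos: [476.7, -135.9, 44.4]
ee_rot: [179.9, 0.0, 83.2]
force: [1.1, -0.8, 0.9]
gripper_width: 39.6
gripper_force: 15.0
```

Call:
jog_arm:
  offsets:
    - {}
    - {}
    - {}
  aperture: 66

```text
time_s: 23.4
ee_pos: [476.1, -135.8, 43.9]
ee_rot: [-180.0, 0.0, 83.2]
force: [0.1, -0.1, 0.0]
gripper_width: 60.4
gripper_force: 0.0
```

Call:
jog_arm:
  offsets:
    - {"dz": -0.2}
    - {"dz": -0.225}
    - {"dz": -0.225}
    - {"dz": -0.2}
    - {"dx": -0.225}
    - {"dx": -0.225}
    - {"dx": -0.225}
    - {}
  aperture: 70

```text
time_s: 24.2
ee_pos: [459.5, -274.3, 213.7]
ee_rot: [180.0, 0.1, 82.9]
force: [0.8, 1.0, 0.7]
gripper_width: 69.8
gripper_force: 0.0
```

Run:
```python
from h import *
t=grab_frame('top');mt=camera_model('top');cv2.imwrite('pics/top9.png',t)
for P in ([498,43,80],[490,-16,80],[483.8,-76,80],[477,-136,80]): cap(t,mt,tuple(int(i) for i in proj(mt,P)[0]),z=80,tol=38 if P[1]>-100 else 20)
cap(t,mt,(416,265))
cv2.imwrite('pics/top9c.png',cv2.resize(t[120:300,90:440],None,fx=2.2,fy=2.2,interpolation=cv2.INTER_CUBIC))
```

```text
cap [246 228  16  17 212] (253.89999389648438, 235.6999969482422, 8.3487548828125) [253.7 235.7] [[498.6  41.7]
 [498.6  42.2]]
cap [271 232  17  16 215] (278.91400146484375, 239.31529235839844, 8.296672821044922) [278.9 239.4] [[490.9 -16. ]
 [490.8 -15.9]]
cap [298 235  17  17 213] (305.76947021484375, 242.73951721191406, 8.263786315917969) [305.8 242.7] [[483.8 -77.9]
 [483.8 -78. ]]
cap [319 238  28  22 458] (333.4306945800781, 248.2821807861328, 15.052740097045898) [333.4 247.9] [[ 471.9 -141.7]
 [ 472.8 -141.6]]
cap [  357   192   193   228 14167] (443.81610107421875, 320.8131408691406, 131.06375122070312) [448.  300.5] [[ 311.3 -393.1]
 [ 356.7 -404.7]]
```

View pics/top9c.png

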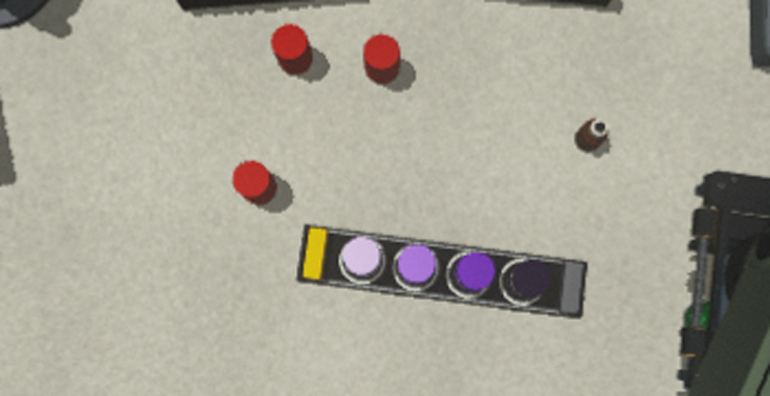

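The row runs pale to dark away from the yellow block, all upright. The dark cap at crop (531,278) is hard to segment against black, so I'll check it with the wrist camera.

Call:
jog_arm:
  offsets:
    - {}
    - {}

```text
time_s: 24.45
ee_pos: [460.2, -268.7, 213.8]
ee_rot: [-180.0, -0.0, 83.3]
force: [0.0, 0.7, -0.5]
gripper_width: 69.8
gripper_force: 0.0
```

Run:
```python
from h import *
m=camera_model('wrist');f=grab_frame('wrist');mt=camera_model('top')
print('top exp',proj(mt,[476.8,-136,80]))
p=proj(m,[[476.8,-136,80],[476.8,-136,10]]);print(p)
cap(f,m,tuple(int(i) for i in p[0]),z=80,tol=15)
cv2.imwrite('pics/w6.png',f)
```

```text
top exp [[330.95639539 246.09917519]]
[[277.87015144  27.06271651]
 [277.46737224  39.43282929]]
cap [ 252    4   50   52 1999] (277.3426818847656, 29.219100952148438, 25.84595489501953) [277.  29.] [[ 476.2 -137.5]
 [ 476.  -137.4]]
```

View pics/w6.png

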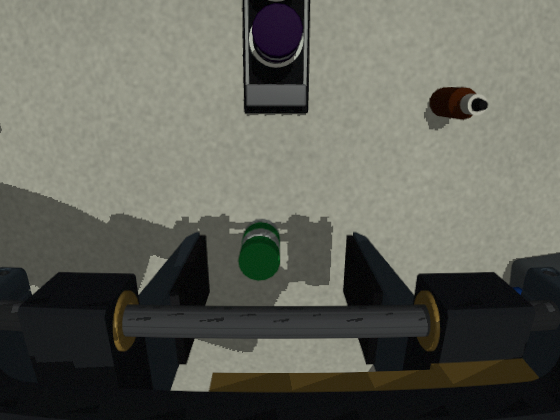

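Bottle 4 reads (476.2,-137.4), about 1.5 mm off its mark. The green bottle at (260,255) is upright and in its original place. Nothing is touching the robot, so I'm handing in.

```bash
python3 -c "
from h import *
m=camera_model('wrist');cap(cv2.imread('pics/w6.png'),m,(260,258))
print(job_done())"
```

```text
cap [ 238  236   42   45 1484] (258.7591247558594, 257.7463073730469, 22.323209762573242) [258.9 257.8] [[ 436.5 -330.5]
 [ 436.6 -330.6]]
the job is handed in; nothing more can be done
None
```

The job is handed in: all four purple bottles stand upright in shade order, palest next to the yellow block, each measured within about 2 mm of its mark. I never touched the green-capped bottle; its start and end readings agree to about 5 mm. The hand-in returned no verdict.

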